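Load the paste mixer's rotor in balance, full jars against full

TASK

Load the four white-lidded solder-paste jars into the mixer rotor, one to a cup and upright, so that it runs balanced: the two full jars go into the two metal cups, and the two nearly empty ones into the two blue plastic cups, which would not bear a full jar. The four look alike, so feel each one's weight as you lift it. Do not tip any jar over, and leave the red-lidded jar and the reel of solder where they are.

Things in the scene. Friction and masses are not known exactly. Their poses are not given: they have to be found in the camera images.
- jar_a_center (a point): closed paste jar with a ribbed white screw lid, black body and a pale blank label with a white band; 39 mm across, 60 mm tall, standing upright on the worktop (z = 0). One of four that look alike: two of them are full and weigh about 220 g, two are nearly empty and weigh about 50 g (each up to 15 % more or less); only the weight tells which. The point is the jar's centre, 30 mm above its underside; z points up through the lid
- jar_b_center (a point): closed paste jar with a ribbed white screw lid, black body and a pale blank label with a white band; 39 mm across, 60 mm tall, standing upright on the worktop (z = 0). One of four that look alike: two of them are full and weigh about 220 g, two are nearly empty and weigh about 50 g (each up to 15 % more or less); only the weight tells which. The point is the jar's centre, 30 mm above its underside; z points up through the lid
- jar_c_center (a point): closed paste jar with a ribbed white screw lid, black body and a pale blank label with a white band; 39 mm across, 60 mm tall, standing upright on the worktop (z = 0). One of four that look alike: two of them are full and weigh about 220 g, two are nearly empty and weigh about 50 g (each up to 15 % more or less); only the weight tells which. The point is the jar's centre, 30 mm above its underside; z points up through the lid
- jar_d_center (a point): closed paste jar with a ribbed white screw lid, black body and a pale blank label with a white band; 39 mm across, 60 mm tall, standing upright on the worktop (z = 0). One of four that look alike: two of them are full and weigh about 220 g, two are nearly empty and weigh about 50 g (each up to 15 % more or less); only the weight tells which. The point is the jar's centre, 30 mm above its underside; z points up through the lid
- metal_cup_1_floor (a point): open brass-coloured metal cup of the mixer rotor, for one full jar: round, inside 47 mm wide at the floor, flared to 54 mm at the mouth, outside 60 mm, 15 mm deep. The point is the centre of its inner floor, 32 mm above the worktop; z up. The four cups stand 54 mm from the rotor's axis, a quarter turn apart, like cups opposite each other
- metal_cup_2_floor (a point): open brass-coloured metal cup of the mixer rotor, for one full jar: round, inside 47 mm wide at the floor, flared to 54 mm at the mouth, outside 60 mm, 15 mm deep. The point is the centre of its inner floor, 32 mm above the worktop; z up. The four cups stand 54 mm from the rotor's axis, a quarter turn apart, like cups opposite each other
- blue_cup_1_floor (a point): open blue plastic cup of the mixer rotor, for one nearly empty jar; size and point as for the metal cups. The rotor, a grey disc 168 mm across with a steel hub nut reaching 46 mm above the worktop, turns freely with a little friction about its upright axis on a low black stand, so its cups move if pushed. A seated jar's centre is 30 mm above the point
- blue_cup_2_floor (a point): open blue plastic cup of the mixer rotor, for one nearly empty jar; size and point as for the metal cups. The rotor, a grey disc 168 mm across with a steel hub nut reaching 46 mm above the worktop, turns freely with a little friction about its upright axis on a low black stand, so its cups move if pushed. A seated jar's centre is 30 mm above the point
- red_jar_center (a point): jar of the same size and shape as the white-lidded ones but with a red lid and a red band round its label: another paste, to be left where it stands. The point is its centre, 30 mm above its underside
- solder_spool_center (a point): reel of solder with blue flanges and a white label, lying flat on the mat, 60 mm across and 31 mm tall, to be left where it is. The point is its centre, 18 mm above the worktop
Mind the look-alikes: they are no part of the job. What is shaped like the part that bears jar_b_center but green is not meant.

How it is judged:
At the end, for the whole second after the job is handed in: A full jar stands in each metal cup (load over 1.2 N) and a nearly empty one in each blue cup (0.2 to 1.2 N), each released, at rest on the cup's floor (its centre at most 32 mm from the floor's centre), upright within 7 degrees; red-lidded jar and solder reel within 30 mm of their places ((distance between jar_a_center and metal_cup_1_floor below 0.032 m or distance between jar_a_center and metal_cup_2_floor below 0.032 m or distance between jar_a_center and blue_cup_1_floor below 0.032 m or distance between jar_a_center and blue_cup_2_floor below 0.032 m) and angle between each of jar_a_center, jar_b_center, jar_c_center, jar_d_center's own z axis and vertical below 0.12 rad and linear speed of each of jar_a, jar_b, jar_c, jar_d below 0.02 m/s and (distance between jar_b_center and metal_cup_1_floor below 0.032 m or distance between jar_b_center and metal_cup_2_floor below 0.032 m or distance between jar_b_center and blue_cup_1_floor below 0.032 m or distance between jar_b_center and blue_cup_2_floor below 0.032 m) and (distance between jar_c_center and metal_cup_1_floor below 0.032 m or distance between jar_c_center and metal_cup_2_floor below 0.032 m or distance between jar_c_center and blue_cup_1_floor below 0.032 m or distance between jar_c_center and blue_cup_2_floor below 0.032 m) and (distance between jar_d_center and metal_cup_1_floor below 0.032 m or distance between jar_d_center and metal_cup_2_floor below 0.032 m or distance between jar_d_center and blue_cup_1_floor below 0.032 m or distance between jar_d_center and blue_cup_2_floor below 0.032 m) and contact force between each of metal_cup_1, metal_cup_2 and anything else above 1.2 N and contact force between blue_cup_1 and anything else between 0.2 and 1.2 N and contact force between blue_cup_2 and anything else between 0.2 and 1.2 N); the robot touches nothing.
It fails at once if the red-lidded jar is moved more than 30 mm (distance of red_jar_center from where it was at the start of the episode above 0.03 m).
It fails at once if the solder reel is moved more than 30 mm (distance of solder_spool_center from where it was at the start of the episode above 0.03 m).
It fails at once if a white-lidded jar is tipped over (angle between any of jar_a_center, jar_b_center, jar_c_center, jar_d_center's own z axis and vertical above 0.8 rad).
It also fails if it takes over 99 s, if anything falls off the work surface, if the arm or the gripper's body presses on something with over 40 N, if the wrist force passes 120 N, or if a joint passes its speed limit or range.

ROBOT

A 6-joint arm with a two-finger parallel gripper is mounted at the origin on a cart in front of the work surface, level with it; the furniture and walls round the work are solid. World frame = base frame: x ahead of the robot, y to its left, z up, the work surface at z = 0. Lengths are in m, angles in rad, forces in N, time in s.
With the tool pointing down it reaches from about 0.3 to 0.85 m from the base axis. Payload 4.2 kg.
Tool frame: the origin (TCP) lies midway between the tips of the shut fingers; the grasp point (between the pads) lies robot.tcp_to_grasp behind it (robot.tcp_to_grasp is the distance from the TCP to the grasp point, in m); z points along the fingers, y is the direction in which the jaws open and shut (so a half turn about z gives the same grasp; the last joint's range is limited). The gripper opens to 91 mm and grips with 3 to 60 N. Pads are 32 mm wide; open, the fingers measure 118 mm over their backs; the gripper's body (76 mm by 178 mm) begins 60 mm behind the grasp point.
Start: joints at [-0.717, 0.32, 1.565, -0, 1.257, -0.02], TCP at [0.441, -0.369, 0.214] pointing down, gripper open.
Joint ranges: [-3.11, 3.11], [-0.84, 2.01], [0.21, 2.61], [-1.34, 4.49], [0.05, 2.63], [-2.56, 2.56]. Speed limits (rad/s): [2.57, 2.57, 3.14, 3.14, 3.14, 3.14].

INTERFACE

Orientations are given as [roll, pitch, yaw] about the fixed x, y, z axes, in that order (R = Rz(yaw) Ry(pitch) Rx(roll)).
In Python, from cell import robot, capture, workorder gives the robot as it stands.
- The arm moves only by the tool send_rows, never from a script. Its arguments are lists of equal length, an entry for each row: "dp": the shift along the world's x, y, z in cm, a list of three; "turn": the turn about the world's z in rad. A call has 1 to 10 rows; each row is the pose to reach, as a shift and turn from the pose commanded when the call began; what a row does not reach only later rows make up. A row lasts 1/8 s, in which the tool goes at most 62.5 mm and 10.7 degrees, less where a joint would pass 70% of its speed; a pose out of reach is approached as far as the arm can. A call with a gripper value outside its range is refused whole. "grip" is the opening, from 0 (shut) to 1 (fully open), set as the call begins (left out, the last holds). The fingers move at their own pace and stop on an object; "newtons" is the grip in N (left out, the last holds). Time passes only in rows, so rows that repeat a pose let the fingers close. It gives the time, the measured TCP pose, the force and the opening at its end, in the units of the state.
- robot.sense(): the state, without advancing time (a new reading comes with each control period).
- capture(name): name is "side" or "top"; returns a dict with "frame" (384x512x3 uint8, blue, green, red), "intrinsics" (3x3 intrinsics, pixels), "k1" (the pictures are not rectified: a ray, as slopes to the right and down, at radius r is drawn at 1 + k1 r^2 times it, then the intrinsics apply), "extrinsics" (4x4, takes a point from world to camera coordinates). Camera axes: x right, y down, z forward; pixel columns grow to the right and rows downward; lengths in m; the calibration is good to about 2 mm. A picture is of the moment at which its call begins. There is no depth.
- workorder.job_done(): hands the job in, once; it reports no verdict.
The state is a dict: "time_s": time; "joint_pos": joint angles; "qvel": joint speeds; "joint_torque": joint torques, N m; "tool_pos": TCP position; "tcp_rot": TCP orientation; "contact_force": force on the tool from outside, world axes, zero at the start; "wrist_torque": the same for the moment, N m; "grip_width": opening from 0.0 (shut) to 1.0 (fully open).
Only numpy, scipy, OpenCV 4.12 (cv2) and the standard library are available. Lean on these libraries where they do the work, as an engineer would, in place of code of your own. Each camera call takes 0.05 s, during which the arm holds its last target.

## Working session

There is one attempt and no reset: what is moved stays moved. The work goes in short steps, Python scripts to look and compute and a tool call to move; the robot and the scene stay as the last step left them, time stands still between calls to the robot, and variables do not carry over. Pictures are saved under pics/ and viewed, and the job is handed in when it is done.

Besides the shell and the picture viewer there is one more tool, called by a JSON object that holds its "name" and its "arguments". send_rows: Moves the arm, as the interface text tells. Its arguments: {"type":"object","properties":{"dp":{"type":"array","items":{"type":"array","items":{"type":"number"}}},"turn":{"type":"array","items":{"type":"number"}},"grip":{"type":"number"},"newtons":{"type":"number"}},"required":["dp","turn"]}

```bash
ls; mkdir -p pics; python3 - <<'E'
from cell import robot, capture, workorder
import cv2
s=robot.sense(); print(s, robot.tcp_to_grasp)
for n in("top","side"):
    c=capture(n); cv2.imwrite(f"pics/{n}0.png",c["frame"]); print(n,c["intrinsics"],c["k1"],c["extrinsics"])
E
```

```text
pics
{'time_s': 0.0, 'joint_pos': array([-7.17011636e-01,  3.20282070e-01,  1.56564471e+00,  4.15329462e-05,
        1.25740019e+00, -1.99548351e-02]), 'qvel': array([-0.00023269,  0.0010523 ,  0.00091284,  0.00076705,  0.0002567 ,
        0.00165979]), 'joint_torque': array([ 2.80930972e-04, -4.12468743e+01, -2.31972903e+01,  7.26396963e-02,
        4.58300358e-02, -1.61556518e-04]), 'tool_pos': array([ 0.44052651, -0.36877443,  0.21313926]), 'tcp_rot': array([-3.13985948e+00, -7.40853351e-05,  8.73726623e-01]), 'contact_force': array([-0.17609302, -0.0127311 ,  0.23460404]), 'wrist_torque': array([-0.03018731,  0.02229028,  0.00155011]), 'grip_width': 1.0005045031039475} 0.0188
top [[472.00461818   0.         251.72229612]
 [  0.         472.00461818 192.1062621 ]
 [  0.           0.           1.        ]] -0.15096707755183236 [[-0.01946373 -0.99972302  0.01323048 -0.23471471]
 [-0.98609409  0.01701058 -0.16531514  0.54163081]
 [ 0.16504429 -0.01626415 -0.98615205  0.94903944]
 [ 0.          0.          0.          1.        ]]
side [[362.8244798    0.         251.10800207]
 [  0.         362.8244798  195.77412032]
 [  0.           0.           1.        ]] -0.017964621910899866 [[ 9.15448635e-01 -4.02434268e-01  6.76311360e-04 -5.82768905e-01]
 [-2.68362281e-01 -6.11715237e-01 -7.44168096e-01  3.27753894e-02]
 [ 2.99892453e-01  6.81066171e-01 -6.67992057e-01  8.91024979e-01]
 [ 0.00000000e+00  0.00000000e+00  0.00000000e+00  1.00000000e+00]]
```

View pics/top0.png

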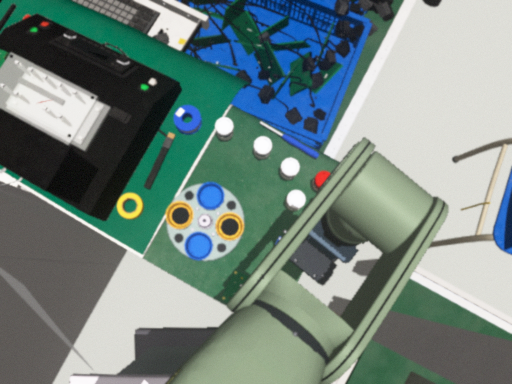

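View pics/side0.png

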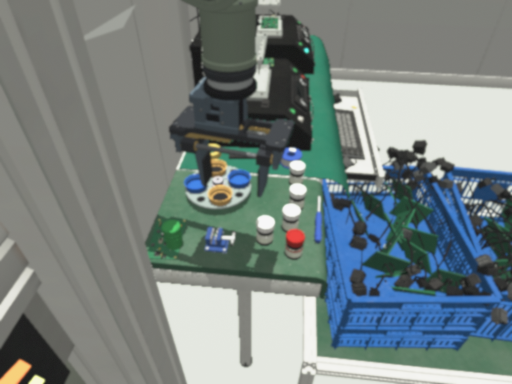

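Top view: white lids at about (225,127), (262,147), (289,168), (296,199). The red lid is at (322,181), the rotor hub at (204,221), the blue cups at (210,195)/(199,245) and the brass cups at (180,215)/(229,226). I'll zoom in and measure.

```bash
cat > h.py <<'E'
import numpy as np, cv2
from cell import robot, capture, workorder
def world(c,uv,z):
    K=c["intrinsics"];d=np.array([c["k1"],0,0,0,0.])
    # k1 model in r of undistorted ray: same as OpenCV
    p=cv2.undistortPoints(np.array([[uv]],float),K,d)[0,0]
    E=c["extrinsics"];R=E[:3,:3];t=E[:3,3]
    o=-R.T@t;v=R.T@np.array([p[0],p[1],1]);s=(z-o[2])/v[2];return o+s*v
def proj(c,P):
    E=c["extrinsics"];r,_=cv2.Rodrigues(E[:3,:3])
    return cv2.projectPoints(np.array([P],float),r,E[:3,3],c["intrinsics"],np.array([c["k1"],0,0,0,0.]))[0][0,0]
def blobs(c,mask,z,amin=60,amax=2000):
    n,l,st,ce=cv2.connectedComponentsWithStats(mask.astype(np.uint8))
    return [(tuple(ce[i].round(1)),st[i][4],world(c,ce[i],z)[:2].round(4)) for i in range(1,n) if amin<st[i][4]<amax]
E
python3 - <<'E'
from h import *
c=capture("top");f=c["frame"];hsv=cv2.cvtColor(f,cv2.COLOR_BGR2HSV)
roi=np.zeros(f.shape[:2],bool);roi[95:270,150:345]=1
H,S,V=cv2.split(hsv)
print("white");[print(b) for b in blobs(c,roi&(S<40)&(V>205),0.06)]
print("red");[print(b) for b in blobs(c,roi&((H<8)|(H>172))&(S>150)&(V>100),0.06)]
print("blue");[print(b) for b in blobs(c,roi&(H>100)&(H<125)&(S>130)&(V>80),0.047)]
print("brass");[print(b) for b in blobs(c,roi&(H>10)&(H<28)&(S>120)&(V>100),0.047)]
print("hub",world(c,(204.5,221),.046))
crop=f[95:275,150:345];cv2.imwrite("pics/z0.png",cv2.resize(crop,None,fx=4,fy=3.3,interpolation=cv2.INTER_CUBIC)[:600,:800])
E
```

```text
white
((np.float64(207.0), np.float64(201.9)), np.int32(1696), array([ 0.5161, -0.1513]))
((np.float64(337.2), np.float64(142.4)), np.int32(502), array([ 0.6397, -0.4292]))
((np.float64(262.5), np.float64(144.6)), np.int32(252), array([ 0.6367, -0.2692]))
((np.float64(290.0), np.float64(166.3)), np.int32(258), array([ 0.5888, -0.326 ]))
((np.float64(296.0), np.float64(198.2)), np.int32(258), array([ 0.5204, -0.3362]))
((np.float64(340.1), np.float64(265.5)), np.int32(61), array([ 0.3792, -0.4228]))
red
((np.float64(321.0), np.float64(177.6)), np.int32(155), array([ 0.5634, -0.3907]))
blue
((np.float64(188.4), np.float64(119.5)), np.int32(499), array([ 0.6996, -0.11  ]))
((np.float64(210.1), np.float64(195.1)), np.int32(591), array([ 0.5323, -0.1569]))
((np.float64(198.0), np.float64(245.7)), np.int32(598), array([ 0.4264, -0.1311]))
brass
((np.float64(178.1), np.float64(214.3)), np.int32(380), array([ 0.4926, -0.0895]))
((np.float64(229.4), np.float64(225.8)), np.int32(382), array([ 0.4668, -0.1967]))
hub [ 0.47779314 -0.14470565  0.046     ]
```

View pics/z0.png

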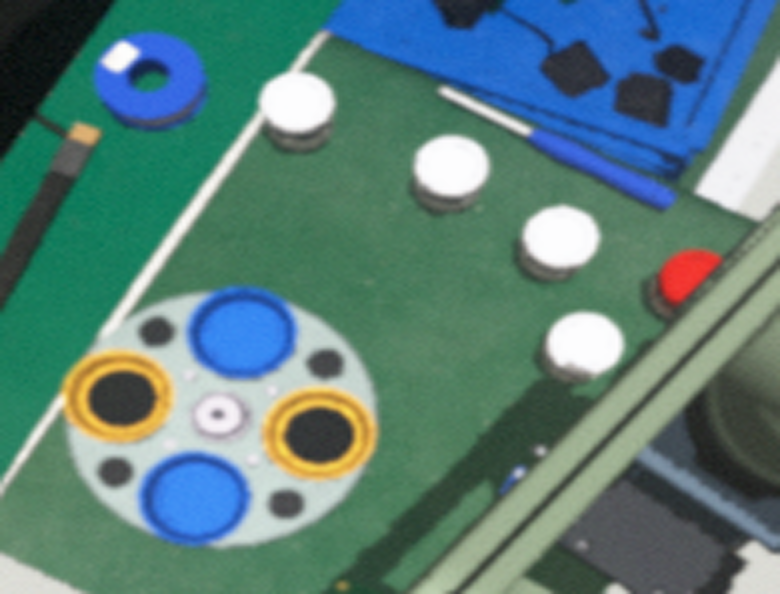

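```bash
python3 - <<'E'
from h import *
c=capture("top");s=capture("side")
for k in (c,s):
    E=k["extrinsics"];print("cam",-E[:3,:3].T@E[:3,3])
A=world(c,(224.3,126),.06);print("A",A)
for n,p in dict(A=A[:2],B=(.6367,-.2692),C=(.5888,-.326),D=(.5204,-.3362),R=(.5634,-.3907)).items(): print(n,proj(s,(*p,.06)))
for p in ((.5323,-.1569),(.4264,-.1311),(.4926,-.0895),(.4668,-.1967)): print(proj(s,(*p,.047)))
f=s["frame"][125:325,140:340];cv2.imwrite("pics/s1.png",cv2.resize(f,None,fx=3,fy=3,interpolation=cv2.INTER_CUBIC))
f=c["frame"][0:180,170:370];cv2.imwrite("pics/t1.png",cv2.resize(f,None,fx=3.3,fy=3.3,interpolation=cv2.INTER_CUBIC))
E
```

```text
cam [ 0.37289698 -0.22842784  1.02854234]
cam [ 0.27507901 -0.82132394  0.61998214]
A [ 0.67920197 -0.18859802  0.06      ]
A [296.11813117 164.92588368]
B [296.93571366 188.1410839 ]
C [290.50355253 209.07362524]
D [264.61598489 221.0131532 ]
R [294.53590941 232.30324894]
[238.2638533  176.26183571]
[194.73185582 181.06369671]
[214.40409079 165.24902236]
[219.15486432 192.77872638]
```

View pics/s1.png

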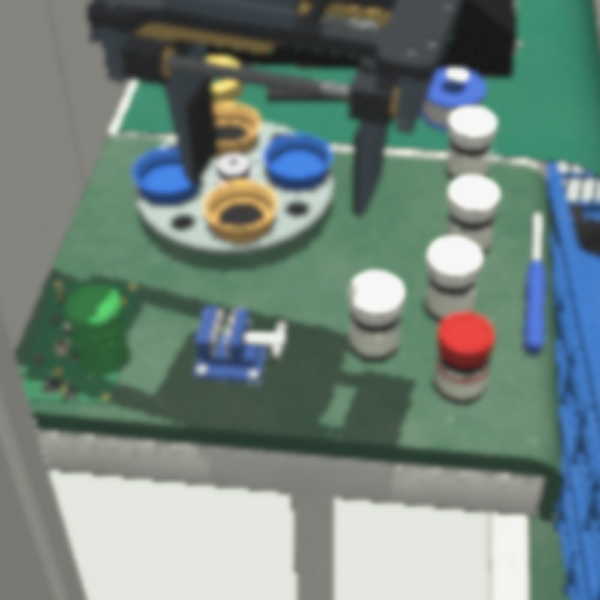

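View pics/t1.png

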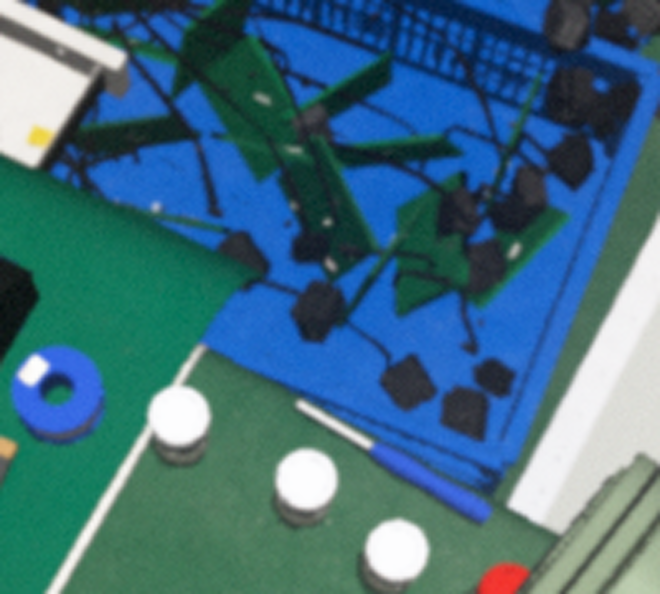

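{"name": "send_rows", "arguments": {"dp": [[2,1,0],[5,2,-2],[7.9,3.3,-5],[7.9,3.3,-9],[7.9,3.3,-10],[7.9,3.3,-10],[7.9,3.3,-10],[7.9,3.3,-10]], "turn": [-0.16,-0.32,-0.48,-0.64,-0.8,-0.96,-1.11,-1.11], "grip": 0.66, "newtons": 20}}

```text
time_s: 1.25
tool_pos: [0.5198, -0.3361, 0.1138]
tcp_rot: [-3.142, 0.0, -0.234]
contact_force: [-0.0, 0.1, -0.0]
grip_width: 0.659
```

```bash
python3 - <<'E'
from h import *
print(robot.sense())
s=capture("side");c=capture("top")
cv2.imwrite("pics/s2.png",cv2.resize(s["frame"][125:325,140:340],None,fx=3,fy=3,interpolation=cv2.INTER_CUBIC))
cv2.imwrite("pics/t2.png",c["frame"])
# bin corner
for z in (-.1,-.05,0,.05,.1): print(z,proj(s,world(c,(320,148),z)))
E
```

```text
{'time_s': 1.25, 'joint_pos': array([-5.92412699e-01,  4.62725890e-01,  1.60357566e+00, -1.15961941e-04,
        1.07569487e+00,  1.21280675e+00]), 'qvel': array([-4.43978749e-06, -2.27254270e-03,  1.74290295e-04, -2.86353883e-04,
        1.48792413e-03, -3.83926362e-02]), 'joint_torque': array([-6.30165974e-03, -4.67758048e+01, -2.12682652e+01,  5.27142850e-02,
       -6.49422035e-02,  3.11609767e-01]), 'tool_pos': array([ 0.5198409 , -0.33606096,  0.11376104]), 'tcp_rot': array([-3.14154672e+00,  4.13918630e-04, -2.34368001e-01]), 'contact_force': array([-0.04951332,  0.13386283, -0.02440543]), 'wrist_torque': array([ 0.02258251,  0.09160687, -0.04777248]), 'grip_width': 0.6587018585761227}
-0.1 [333.46845331 271.83046427]
-0.05 [329.96567313 258.00424587]
0 [326.18226097 243.0859941 ]
0.05 [322.08394946 226.944324  ]
0.1 [317.63080958 209.42650196]
```

View pics/s2.png

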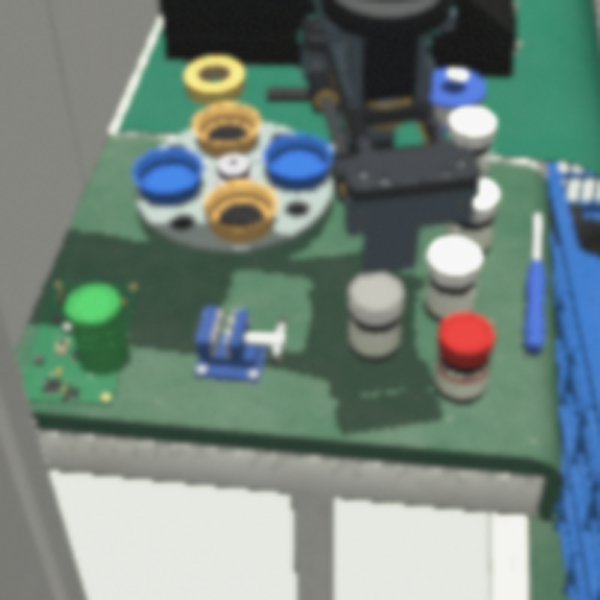

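{"name": "send_rows", "arguments": {"dp": [[0.05,0,-4],[0.05,0,-7],[0.05,0,-9],[0.05,0,-9]], "turn": [0,0,0,0]}}

```text
time_s: 1.85
tool_pos: [0.5193, -0.3354, 0.0224]
tcp_rot: [-3.14, 0.004, -0.235]
contact_force: [-0.0, -0.7, -0.5]
grip_width: 0.656
```

{"name": "send_rows", "arguments": {"dp": [[0,0,0],[0,0,0],[0,0,0],[0,0,0]], "turn": [0,0,0,0], "grip": 0.2, "newtons": 20}}

```text
time_s: 2.35
tool_pos: [0.521, -0.3365, 0.0251]
tcp_rot: [3.141, -0.002, -0.236]
contact_force: [-0.5, 0.9, 4.8]
grip_width: 0.422
```

{"name": "send_rows", "arguments": {"dp": [[0,0,1],[0,0,4],[0,0,8],[0,0,9],[0,0,9],[0,0,9],[0,0,9],[0,0,9]], "turn": [0,0,0,0,0,0,0,0]}}

```text
time_s: 3.35
tool_pos: [0.5201, -0.3359, 0.113]
tcp_rot: [-3.141, 0.002, -0.236]
contact_force: [0.4, 0.4, 0.2]
grip_width: 0.423
```

```bash
python3 - <<'E'
from h import *
print(robot.sense()['contact_force'],robot.sense()['grip_width'])
s=capture("side");c=capture("top");print(robot.sense()['contact_force'])
cv2.imwrite("pics/s3.png",cv2.resize(s["frame"][125:325,140:340],None,fx=3,fy=3,interpolation=cv2.INTER_CUBIC))
E
```

```text
[0.44780573 0.36146819 0.23324094] 0.42293172000492696
[0.0584146  0.21260883 0.17973732]
```

View pics/s3.png

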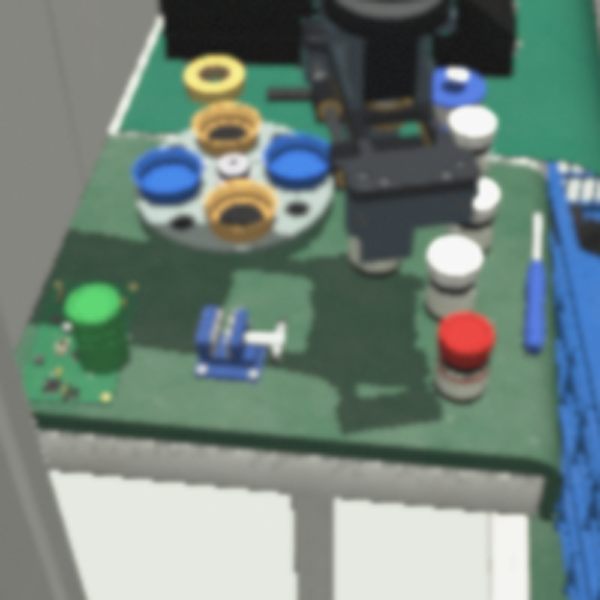

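```bash
cat > weigh.py <<'E'
from h import *
F=[]
for i in range(10): capture("top");s=robot.sense();F.append(np.r_[s['contact_force'],s['tool_pos'][2],s['joint_torque'][1:3]])
F=np.array(F);print(F[:,2].round(2),F.mean(0).round(4),F.std(0).round(3),s['time_s'])
E
python3 weigh.py
```

```text
[-0.2  -0.34  0.04 -1.24 -1.06 -0.94 -0.31 -0.84  0.12 -0.65] [ 1.29900e-01 -1.43000e-02 -5.42000e-01  1.13900e-01 -4.71255e+01
 -2.14326e+01] [0.422 0.314 0.447 0.    0.03  0.021] 3.95
```

{"name": "send_rows", "arguments": {"dp": [[-0.7,1.5,0],[-2.5,5,0],[-4.5,9.5,0],[-6.5,14,0],[-8.3,18,0],[-9.3,20,0],[-9.45,20.45,-1],[-9.45,20.45,-2],[-9.45,20.45,-2]], "turn": [0,0,0,0,0,0,0,0,0]}}

```text
time_s: 5.08
tool_pos: [0.4258, -0.1323, 0.0928]
tcp_rot: [3.141, 0.002, -0.237]
contact_force: [0.0, -0.2, -0.1]
grip_width: 0.429
```

```bash
python3 - <<'E'
from h import *
s=capture("side");c=capture("top");print(robot.sense()['tool_pos'],robot.sense()['contact_force'])
cv2.imwrite("pics/s4.png",cv2.resize(s["frame"][125:225,160:260],None,fx=6,fy=6,interpolation=cv2.INTER_CUBIC))
cv2.imwrite("pics/t4.png",cv2.resize(c["frame"][80:290,150:345],None,fx=2.8,fy=2.8,interpolation=cv2.INTER_CUBIC))
E
```

```text
[ 0.42635143 -0.1324      0.09352424] [-0.40103814  0.54777255 -1.2643799 ]
```

View pics/s4.png

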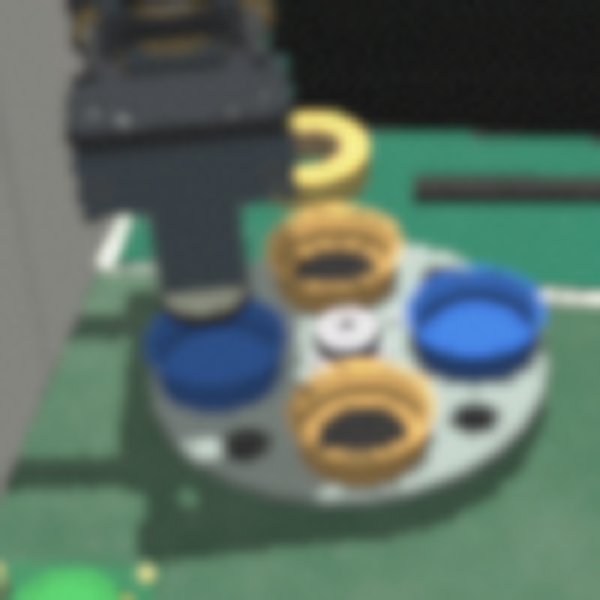

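View pics/t4.png

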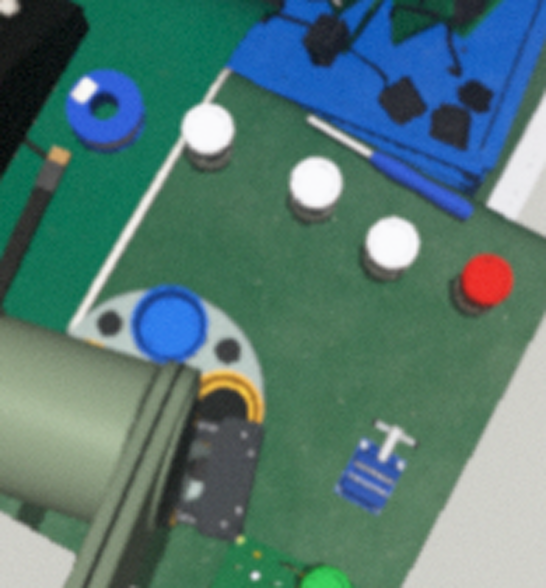

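```bash
python3 - <<'E'
from h import *
s=capture("side")
for z in (.066,.07,.074): print(proj(s,(.4261,-.1324,z)))
for p in ((.4,-.13),(.4,-.14),(.41,-.13)): print(proj(s,(*p,.05)))
E
```

```text
[193.97017761 175.39931315]
[193.79874761 174.113742  ]
[193.62630581 172.82039377]
[184.12361372 182.61905041]
[185.25861408 185.03130892]
[188.06570434 181.57150841]
```

{"name": "send_rows", "arguments": {"dp": [[0.2,0.15,0],[0.2,0.15,-1],[0.2,0.15,-2],[0.2,0.15,-3],[0.2,0.15,-3.6],[0.2,0.15,-3.7],[0.2,0.15,-3.7]], "turn": [0,0,0,0,0,0,0]}}

```text
time_s: 6.1
tool_pos: [0.4278, -0.1301, 0.0569]
tcp_rot: [3.142, 0.0, -0.236]
contact_force: [-1.1, 0.6, 1.0]
grip_width: 0.419
```

```bash
python3 - <<'E'
from h import *
s=capture("side");c=capture("top");print(robot.sense()['tool_pos'],robot.sense()['contact_force'])
cv2.imwrite("pics/s5.png",cv2.resize(s["frame"][125:225,160:260],None,fx=6,fy=6,interpolation=cv2.INTER_CUBIC))
E
```

```text
[ 0.42783713 -0.13005332  0.056899  ] [-1.10350707 -0.17067199  0.39784142]
```

View pics/s5.png

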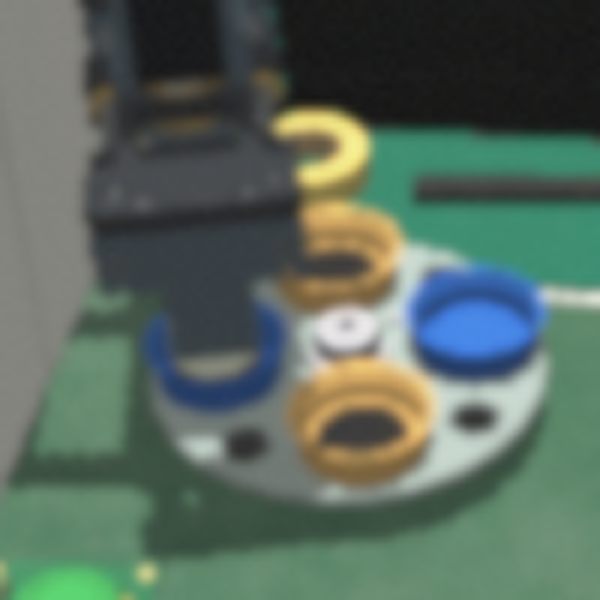

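{"name": "send_rows", "arguments": {"dp": [[0,0,0],[0,0,0],[0,0,0],[0,0,2],[0,0,5.5],[0,0,7]], "turn": [0,0,0,0,0,0], "grip": 0.6}}

```text
time_s: 6.95
tool_pos: [0.4289, -0.1304, 0.1287]
tcp_rot: [3.141, -0.003, -0.236]
contact_force: [-0.3, 0.1, -0.8]
grip_width: 0.602
```

```bash
python3 - <<'E'
from h import *
s=capture("side");c=capture("top");print(robot.sense()['tool_pos'],robot.sense()['contact_force'],robot.sense()['grip_width'])
cv2.imwrite("pics/s6.png",cv2.resize(s["frame"][125:225,160:260],None,fx=6,fy=6,interpolation=cv2.INTER_CUBIC))
E
```

```text
[ 0.42918272 -0.13051363  0.12856875] [ 0.38710815 -1.38867404 -0.49292029] 0.6006619410635692
```

View pics/s6.png

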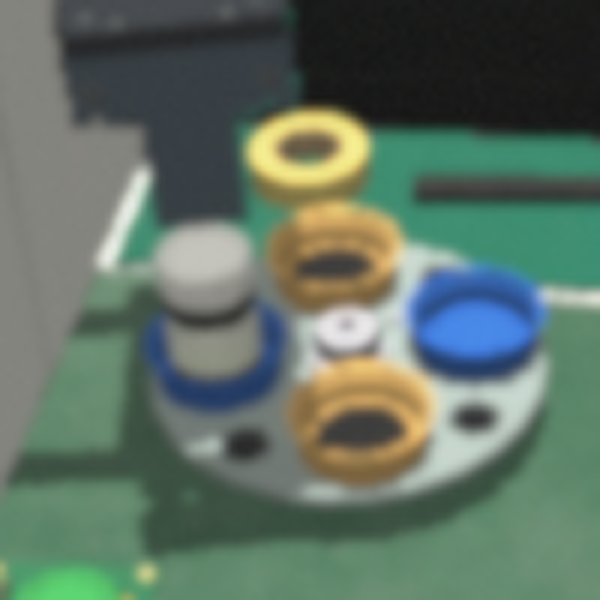

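{"name": "send_rows", "arguments": {"dp": [[1.5,-2,0],[5,-6,0],[8.5,-10.5,0],[12,-15,0],[15,-18.5,0],[16.1,-19.6,-1.5],[16.1,-19.6,-3.5],[16.1,-19.6,-3.5],[16.1,-19.6,-3.5]], "turn": [0.1,0.25,0.4,0.55,0.7,0.85,0.896,0.896,0.896], "grip": 0.66}}

```text
time_s: 8.18
tool_pos: [0.5889, -0.326, 0.092]
tcp_rot: [-3.142, 0.0, 0.659]
contact_force: [-0.4, 0.5, -0.1]
grip_width: 0.658
```

```bash
python3 - <<'E'
from h import *
s=capture("side");c=capture("top");print(robot.sense()['tool_pos'],robot.sense()['contact_force'],robot.sense()['tcp_rot'])
cv2.imwrite("pics/s7.png",cv2.resize(s["frame"][125:275,180:330],None,fx=4,fy=4,interpolation=cv2.INTER_CUBIC))
E
```

```text
[ 0.58929711 -0.32619891  0.09290601] [-0.4638845   0.23285589  0.39911805] [ 3.14003001e+00 -6.16804650e-04  6.59526941e-01]
```

View pics/s7.png

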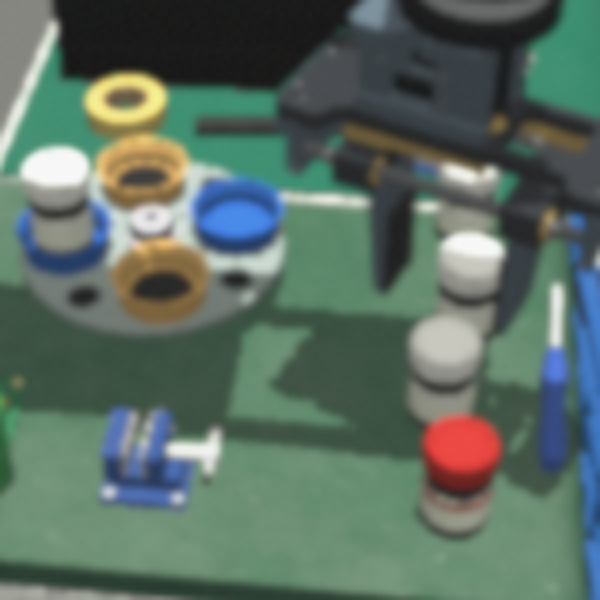

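{"name": "send_rows", "arguments": {"dp": [[0,0,-3],[0,0,-5],[0,0,-6.9],[0,0,-6.9]], "turn": [0,0,0,0]}}

```text
time_s: 8.78
tool_pos: [0.5881, -0.3256, 0.0218]
tcp_rot: [-3.139, 0.001, 0.66]
contact_force: [-0.3, 0.1, -0.4]
grip_width: 0.659
```

{"name": "send_rows", "arguments": {"dp": [[0,0,0],[0,0,0],[0,0,0],[0,0,0]], "turn": [0,0,0,0], "grip": 0.2}}

```text
time_s: 9.28
tool_pos: [0.5894, -0.3264, 0.024]
tcp_rot: [3.14, -0.001, 0.66]
contact_force: [-0.5, 0.3, 4.8]
grip_width: 0.42
```

{"name": "send_rows", "arguments": {"dp": [[0,0,1],[0,0,4],[0,0,8],[0,0,11],[0,0,12],[0,0,12],[0,0,12],[0,0,12]], "turn": [0,0,0,0,0,0,0,0]}}

```text
time_s: 10.28
tool_pos: [0.5883, -0.3257, 0.1413]
tcp_rot: [-3.139, 0.001, 0.66]
contact_force: [-0.0, 0.1, -1.6]
grip_width: 0.427
```

```bash
python3 weigh.py
```

```text
[-1.46 -1.67 -1.82 -2.35 -2.37 -1.5  -1.   -2.08 -2.21 -2.31] [ -0.1952  -0.4464  -1.8775   0.1425 -52.3613 -23.341 ] [0.45  0.361 0.44  0.    0.056 0.028] 10.775
```

{"name": "send_rows", "arguments": {"dp": [[-0.7,1.5,0],[-2.4,6,0],[-4.4,11,0],[-6.4,16,0],[-8.4,21,0],[-9.5,23.7,-1.5],[-9.5,23.7,-4],[-9.5,23.7,-5],[-9.5,23.7,-5]], "turn": [-0.1,-0.25,-0.4,-0.55,-0.7,-0.85,-0.896,-0.896,-0.896]}}

```text
time_s: 11.9
tool_pos: [0.4939, -0.0893, 0.0927]
tcp_rot: [3.141, 0.001, -0.236]
contact_force: [0.0, -0.2, -1.8]
grip_width: 0.424
```

```bash
python3 - <<'E'
from h import *
s=capture("side");c=capture("top");print(robot.sense()['tool_pos'],robot.sense()['contact_force'],robot.sense()['tcp_rot'])
cv2.imwrite("pics/s8.png",cv2.resize(s["frame"][125:225,160:260],None,fx=6,fy=6,interpolation=cv2.INTER_CUBIC))
p=robot.sense()['tool_pos'];print(proj(s,p-[0,0,.0235]), proj(s,(.4934,-.089,.047)))
E
```

```text
[ 0.49471185 -0.08961612  0.09359421] [-0.16818715 -0.80043671 -2.81269089] [ 3.14156410e+00 -1.42721314e-03 -2.36444828e-01]
[214.59758119 157.879444  ] [214.62999821 165.06833021]
```

View pics/s8.png

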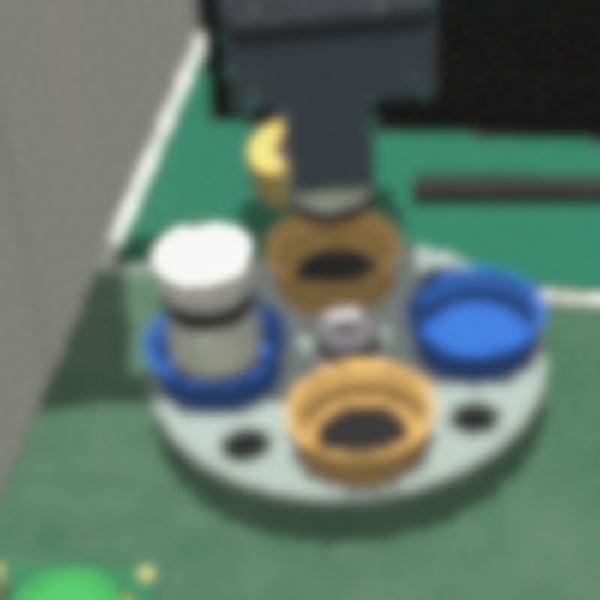

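{"name": "send_rows", "arguments": {"dp": [[0,0,-1],[0,0,-2],[0,0,-3],[0,0,-3.6],[0,0,-3.7],[0,0,-3.7]], "turn": [0,0,0,0,0,0]}}

```text
time_s: 12.75
tool_pos: [0.494, -0.0891, 0.0559]
tcp_rot: [3.141, -0.0, -0.236]
contact_force: [-0.6, -1.7, -0.9]
grip_width: 0.424
```

```bash
python3 - <<'E'
from h import *
s=capture("side");print(robot.sense()['tool_pos'],robot.sense()['contact_force'],robot.sense()['tcp_rot'])
cv2.imwrite("pics/s9.png",cv2.resize(s["frame"][125:225,160:260],None,fx=6,fy=6,interpolation=cv2.INTER_CUBIC))
E
```

```text
[ 0.49397234 -0.0891042   0.05597087] [-0.41128494 -0.19855588 -1.72422582] [ 3.14148519e+00 -1.80941770e-04 -2.36097322e-01]
```

View pics/s9.png

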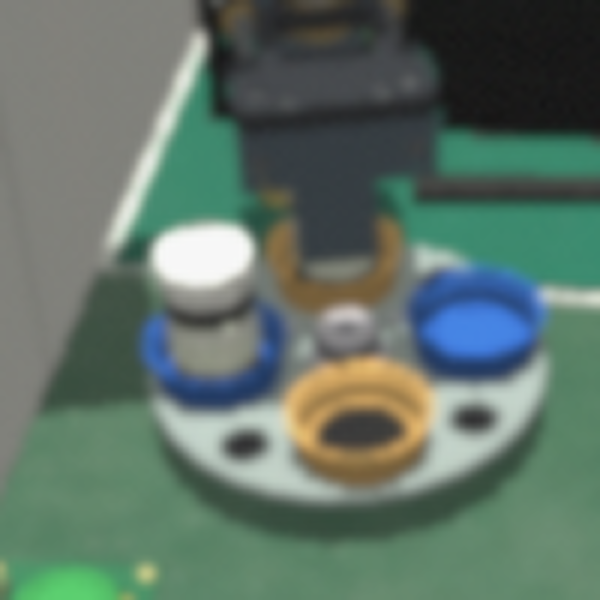

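{"name": "send_rows", "arguments": {"dp": [[0,0,-0.15],[0,0,-0.15],[0,0,-0.15]], "turn": [0,0,0]}}

```text
time_s: 13.18
tool_pos: [0.4949, -0.0893, 0.0558]
tcp_rot: [3.142, -0.003, -0.236]
contact_force: [-1.3, 0.6, 6.6]
grip_width: 0.42
```

{"name": "send_rows", "arguments": {"dp": [[0,0,0],[0,0,0],[0,0,0],[0,0,2],[0,0,5.5],[0,0,8],[0,0,8]], "turn": [0,0,0,0,0,0,0], "grip": 0.6}}

```text
time_s: 14.05
tool_pos: [0.4952, -0.0894, 0.136]
tcp_rot: [-3.142, -0.004, -0.236]
contact_force: [-0.2, 1.0, -1.0]
grip_width: 0.6
```

```bash
python3 - <<'E'
from h import *
s=capture("side");c=capture("top");print(robot.sense()['tool_pos'],robot.sense()['contact_force'],robot.sense()['tcp_rot'])
cv2.imwrite("pics/s10.png",cv2.resize(s["frame"][125:225,160:260],None,fx=6,fy=6,interpolation=cv2.INTER_CUBIC))
E
```

```text
[ 0.4933734  -0.08899485  0.13375852] [-0.42014464  0.28311404 -0.53671176] [ 3.14145219e+00  1.10614980e-03 -2.36185781e-01]
```

View pics/s10.png

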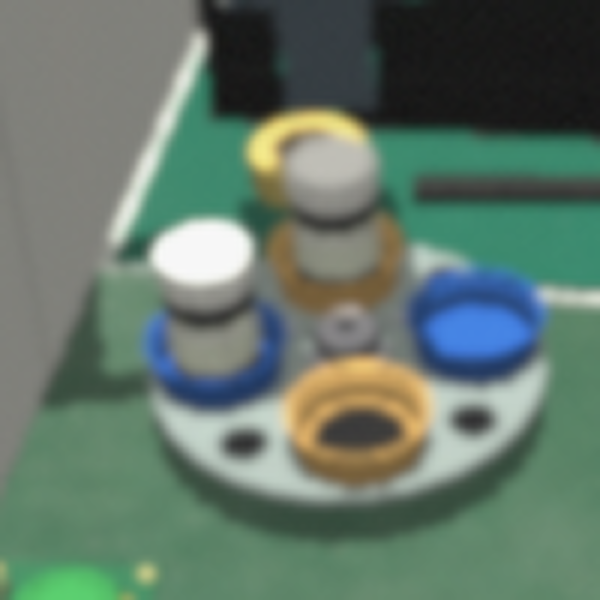

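{"name": "send_rows", "arguments": {"dp": [[1.5,-2,0],[5,-6,0],[8.5,-10.5,0],[12,-15,0],[13.8,-17.5,0],[14.25,-18,-1.5],[14.25,-18,-4.5],[14.25,-18,-4.5],[14.25,-18,-4.5]], "turn": [0.1,0.25,0.4,0.55,0.7,0.85,0.896,0.896,0.896], "grip": 0.66}}

```text
time_s: 15.28
tool_pos: [0.6364, -0.269, 0.0893]
tcp_rot: [-3.141, 0.0, 0.659]
contact_force: [-0.0, -0.4, -0.5]
grip_width: 0.659
```

{"name": "send_rows", "arguments": {"dp": [[0,0,-3],[0,0,-5],[0,0,-6.65],[0,0,-6.65]], "turn": [0,0,0,0]}}

```text
time_s: 15.78
tool_pos: [0.636, -0.2688, 0.0224]
tcp_rot: [-3.14, 0.001, 0.66]
contact_force: [-0.7, 0.5, -0.7]
grip_width: 0.662
```

{"name": "send_rows", "arguments": {"dp": [[0,0,0],[0,0,0],[0,0,0],[0,0,0]], "turn": [0,0,0,0], "grip": 0.2}}

```text
time_s: 16.27
tool_pos: [0.637, -0.2694, 0.024]
tcp_rot: [3.14, -0.001, 0.66]
contact_force: [0.8, 0.1, 4.7]
grip_width: 0.429
```

{"name": "send_rows", "arguments": {"dp": [[0,0,1],[0,0,4],[0,0,8],[0,0,11],[0,0,12],[0,0,12],[0,0,12],[0,0,12]], "turn": [0,0,0,0,0,0,0,0]}}

```text
time_s: 17.27
tool_pos: [0.6357, -0.2688, 0.1413]
tcp_rot: [-3.139, 0.001, 0.66]
contact_force: [0.5, -0.9, -0.5]
grip_width: 0.422
```

```bash
python3 weigh.py; python3 weigh.py; python3 - <<'E'
from h import *
c=capture("top");f=c["frame"]
cv2.imwrite("pics/t11.png",f)
s=capture("side");cv2.imwrite("pics/s11.png",cv2.resize(s["frame"][105:275,150:330],None,fx=3.3,fy=3.3,interpolation=cv2.INTER_CUBIC))
E
```

```text
[-0.8   0.   -0.5  -0.29  0.33  0.06 -0.67 -0.77 -0.12 -0.63] [  0.1901   0.0976  -0.3403   0.1425 -52.9618 -23.0125] [0.275 0.506 0.373 0.    0.06  0.025] 17.775
[-0.03 -0.4  -0.4   0.08  0.56 -0.49 -0.62 -0.31  0.16 -0.14] [ -0.0961   0.1681  -0.1586   0.143  -53.0155 -23.0663] [0.694 0.399 0.342 0.    0.015 0.003] 18.275
```

View pics/s11.png

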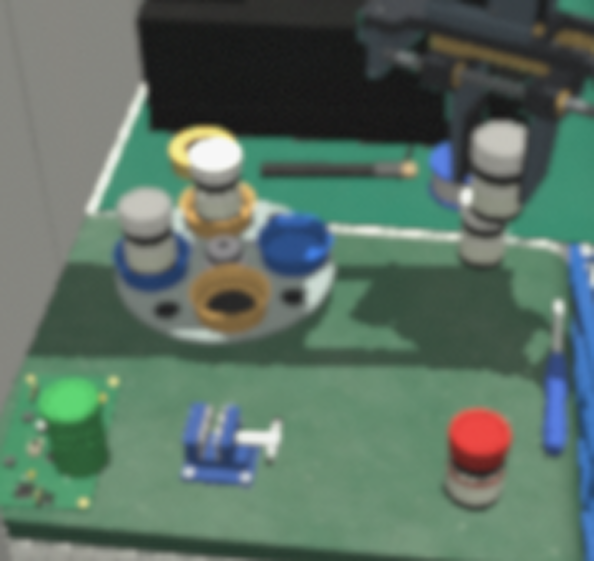

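View pics/t11.png

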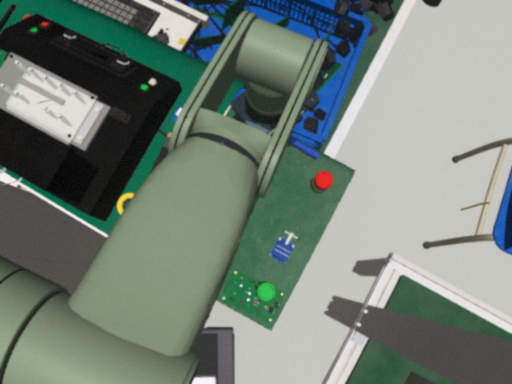

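{"name": "send_rows", "arguments": {"dp": [[-1.2,1.3,0],[-3.5,4,0],[-6.5,7,0],[-9,10,0],[-10.3,11.3,-1],[-10.35,11.3,-3],[-10.35,11.3,-5],[-10.35,11.3,-5],[-10.35,11.3,-5]], "turn": [-0.1,-0.25,-0.4,-0.55,-0.7,-0.85,-0.896,-0.896,-0.896]}}

```text
time_s: 19.5
tool_pos: [0.5335, -0.1563, 0.0937]
tcp_rot: [3.141, -0.001, -0.236]
contact_force: [0.3, 0.1, -0.0]
grip_width: 0.424
```

```bash
python3 - <<'E'
from h import *
s=capture("side");p=robot.sense()['tool_pos'];print(p,robot.sense()['contact_force'],robot.sense()['tcp_rot'])
cv2.imwrite("pics/s12.png",cv2.resize(s["frame"][125:225,160:260],None,fx=6,fy=6,interpolation=cv2.INTER_CUBIC))
print(proj(s,p-[0,0,.0235]), proj(s,(.5331,-.1564,.047)))
E
```

```text
[ 0.53364082 -0.1563996   0.0939005 ] [-0.25967982 -1.043432   -0.19147438] [ 3.14136989e+00 -1.80023217e-03 -2.35737287e-01]
[238.47255526 168.63113807] [238.48308563 176.06739356]
```

View pics/s12.png

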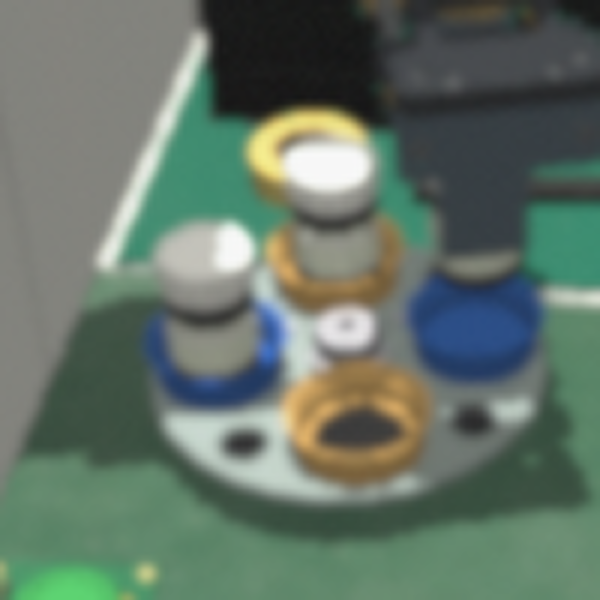

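{"name": "send_rows", "arguments": {"dp": [[0,0,-1],[0,0,-2],[0,0,-3],[0,0,-3.6],[0,0,-3.8],[0,0,-3.8],[0,0,-3.8]], "turn": [0,0,0,0,0,0,0]}}

```text
time_s: 20.42
tool_pos: [0.5325, -0.156, 0.0558]
tcp_rot: [3.142, 0.001, -0.236]
contact_force: [-3.4, 0.2, 7.2]
grip_width: 0.423
```

```bash
python3 - <<'E'
from h import *
s=capture("side");p=robot.sense()['tool_pos'];print(p,robot.sense()['contact_force'],robot.sense()['tcp_rot'])
cv2.imwrite("pics/s13.png",cv2.resize(s["frame"][125:225,160:260],None,fx=6,fy=6,interpolation=cv2.INTER_CUBIC))
E
```

```text
[ 0.53248404 -0.1560007   0.05580996] [-3.48111329  0.3669881   6.80781765] [ 3.14151452e+00  6.17669191e-04 -2.36164677e-01]
```

View pics/s13.png

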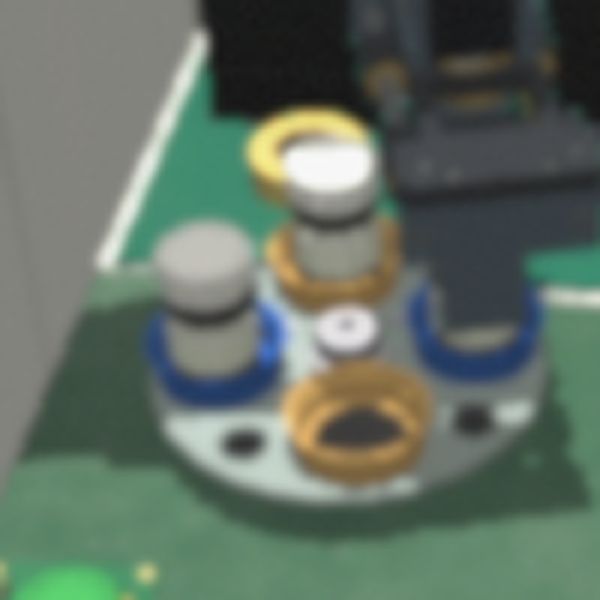

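{"name": "send_rows", "arguments": {"dp": [[-0.1,0,0.2],[-0.2,0.05,0.2],[-0.2,0.05,0.1],[-0.2,0.05,0.1]], "turn": [0,0,0,0]}}

```text
time_s: 20.98
tool_pos: [0.5309, -0.1556, 0.0558]
tcp_rot: [3.142, 0.0, -0.236]
contact_force: [0.4, -0.5, 1.1]
grip_width: 0.423
```

{"name": "send_rows", "arguments": {"dp": [[0,0,0],[0,0,0],[0,0,0],[0,0,2],[0,0,5.5],[0,0,8],[0,0,8]], "turn": [0,0,0,0,0,0,0], "grip": 0.6}}

```text
time_s: 21.85
tool_pos: [0.5323, -0.156, 0.1379]
tcp_rot: [3.141, -0.005, -0.236]
contact_force: [-0.3, -0.8, -0.6]
grip_width: 0.6
```

```bash
python3 - <<'E'
from h import *
s=capture("side");p=robot.sense()['tool_pos'];print(p,robot.sense()['contact_force'],robot.sense()['tcp_rot'])
cv2.imwrite("pics/s14.png",cv2.resize(s["frame"][105:275,150:330],None,fx=3.3,fy=3.3,interpolation=cv2.INTER_CUBIC))
E
```

```text
[ 0.53110883 -0.15567586  0.13628764] [-0.76148904 -0.2678632  -0.53336999] [ 3.14139948e+00 -1.30533515e-03 -2.36169219e-01]
```

View pics/s14.png

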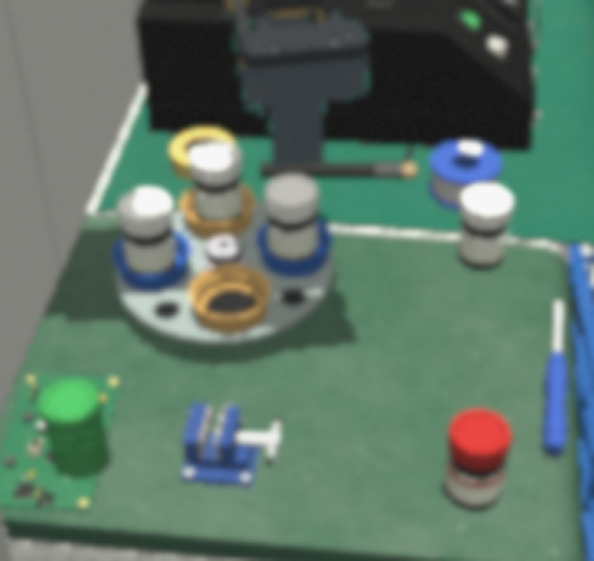

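```bash
python3 - <<'E'
from h import *
c=capture("top");s=capture("side");f=c["frame"]
hsv=cv2.cvtColor(f,cv2.COLOR_BGR2HSV);H,S,V=cv2.split(hsv)
m=((S<40)&(V>205)).astype(np.uint8);r=np.zeros_like(m);r[110:142,208:242]=1
m=cv2.morphologyEx(m*r,cv2.MORPH_OPEN,cv2.getStructuringElement(cv2.MORPH_ELLIPSE,(9,9)))
print(blobs(c,m,.06))
for b in blobs(c,m,.06): print(proj(s,(*b[2],.06)))
cv2.imwrite("pics/t15.png",cv2.resize(f[90:150,180:270],None,fx=8,fy=8,interpolation=cv2.INTER_CUBIC))
cv2.imwrite("pics/s15.png",cv2.resize(s["frame"][140:200,260:340],None,fx=8,fy=8,interpolation=cv2.INTER_CUBIC))
E
```

```text
[]
```

View pics/t15.png

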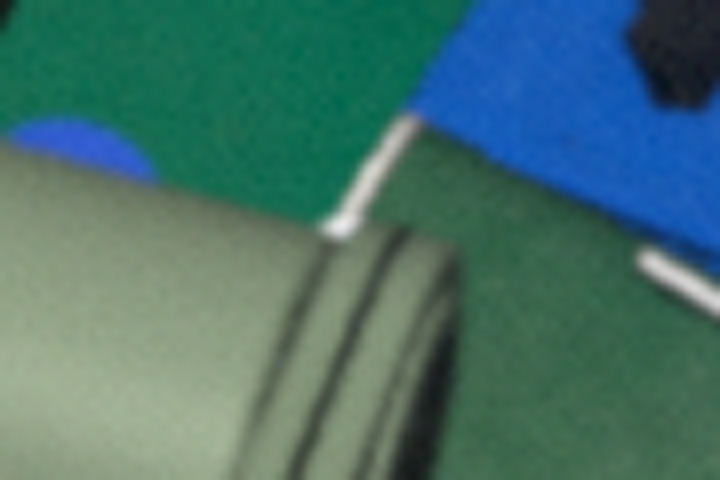

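View pics/s15.png

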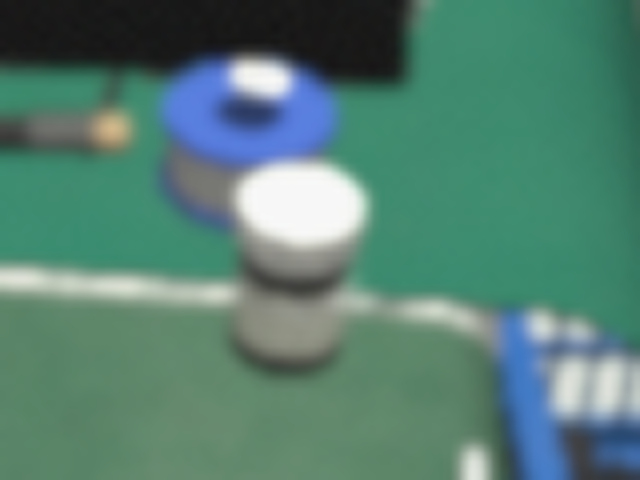

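```bash
python3 - <<'E'
from h import *
c=capture("top");s=capture("side");f=cv2.imread("pics/top0.png")
H,S,V=cv2.split(cv2.cvtColor(f,cv2.COLOR_BGR2HSV))
m=((S<40)&(V>205)).astype(np.uint8);r=np.zeros_like(m);r[110:142,208:242]=1
m=cv2.morphologyEx(m*r,cv2.MORPH_OPEN,cv2.getStructuringElement(cv2.MORPH_ELLIPSE,(9,9)))
for b in blobs(c,m,.06): print(b,proj(s,(*b[2],.06)))
f=s["frame"];H,S,V=cv2.split(cv2.cvtColor(f,cv2.COLOR_BGR2HSV))
m=((S<40)&(V>215)).astype(np.uint8);r=np.zeros_like(m);r[158:178,288:308]=1
for b in blobs(s,m*r,.06): print(b)
E
```

```text
((np.float64(223.6), np.float64(125.3)), np.int32(244), array([ 0.6808, -0.1871])) [296.38128521 164.45006557]
((np.float64(297.2), np.float64(165.0)), np.int32(117), array([ 0.6816, -0.1898]))
```

{"name": "send_rows", "arguments": {"dp": [[1.5,-0.3,0],[5,-1,0],[9,-2,0],[13,-2.8,0],[15,-3.25,0],[15,-3.25,-1.5],[15,-3.25,-4.5],[15,-3.25,-4.5],[15,-3.25,-4.5]], "turn": [0.1,0.25,0.4,0.55,0.7,0.85,0.896,0.896,0.896], "grip": 0.66}}

```text
time_s: 23.22
tool_pos: [0.6812, -0.1882, 0.0912]
tcp_rot: [3.141, -0.0, 0.659]
contact_force: [1.3, 0.8, -0.2]
grip_width: 0.661
```

{"name": "send_rows", "arguments": {"dp": [[0,0,-3],[0,0,-5],[0,0,-6.75],[0,0,-6.75]], "turn": [0,0,0,0]}}

```text
time_s: 23.72
tool_pos: [0.6804, -0.188, 0.0228]
tcp_rot: [-3.14, 0.001, 0.66]
contact_force: [-0.2, 0.1, -0.6]
grip_width: 0.66
```

{"name": "send_rows", "arguments": {"dp": [[0,0,0],[0,0,0],[0,0,0],[0,0,0]], "turn": [0,0,0,0], "grip": 0.2}}

```text
time_s: 24.22
tool_pos: [0.6814, -0.1882, 0.0245]
tcp_rot: [3.14, -0.001, 0.66]
contact_force: [-0.5, 0.1, 5.0]
grip_width: 0.428
```

{"name": "send_rows", "arguments": {"dp": [[0,0,1],[0,0,4],[0,0,8],[0,0,12],[0,0,15],[0,0,16],[0,0,16],[0,0,16]], "turn": [0,0,0,0,0,0,0,0]}}

```text
time_s: 25.22
tool_pos: [0.68, -0.1879, 0.1813]
tcp_rot: [-3.139, 0.002, 0.66]
contact_force: [0.8, -0.5, -2.5]
grip_width: 0.423
```

```bash
python3 weigh.py; python3 - <<'E'
from h import *
s=capture("side");cv2.imwrite("pics/s16.png",cv2.resize(s["frame"][85:255,150:330],None,fx=3.3,fy=3.3,interpolation=cv2.INTER_CUBIC))
E
```

```text
[-2.67 -1.82 -2.23 -3.05 -2.47 -2.8  -2.32 -2.54 -3.31 -1.33] [ -0.1922  -0.481   -2.4536   0.1825 -55.4156 -24.7537] [0.373 0.35  0.549 0.001 0.25  0.09 ] 25.725
```

View pics/s16.png

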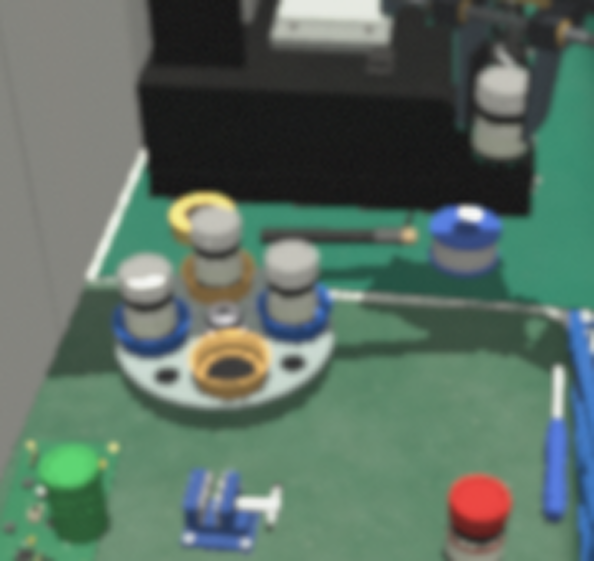

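{"name": "send_rows", "arguments": {"dp": [[-1.5,-0.1,0],[-5,-0.2,0],[-9.5,-0.4,0],[-14,-0.6,0],[-18.5,-0.8,0],[-21,-0.8,0],[-21.3,-0.8,-4],[-21.3,-0.8,-8],[-21.3,-0.8,-9],[-21.3,-0.8,-9]], "turn": [-0.1,-0.25,-0.4,-0.55,-0.7,-0.85,-0.896,-0.896,-0.896,-0.896]}}

```text
time_s: 27.02
tool_pos: [0.4683, -0.1963, 0.0938]
tcp_rot: [3.141, -0.0, -0.236]
contact_force: [-0.2, 0.1, -2.3]
grip_width: 0.423
```

```bash
python3 - <<'E'
from h import *
s=capture("side");p=robot.sense()['tool_pos'];print(p,robot.sense()['contact_force'],robot.sense()['tcp_rot'])
cv2.imwrite("pics/s17.png",cv2.resize(s["frame"][125:225,160:260],None,fx=6,fy=6,interpolation=cv2.INTER_CUBIC))
print(proj(s,p-[0,0,.0235]), proj(s,(.4676,-.196,.047)))
E
```

```text
[ 0.46899026 -0.19654037  0.09456021] [-0.39133546  0.31490042 -2.62389474] [ 3.14108888e+00 -2.12305073e-03 -2.36066593e-01]
[219.41504859 184.79400259] [219.36994564 192.51200252]
```

View pics/s17.png

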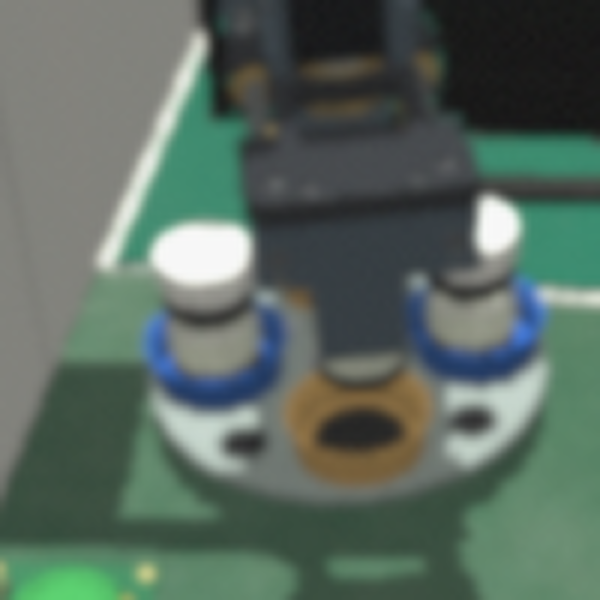

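{"name": "send_rows", "arguments": {"dp": [[-0.2,0,0],[-0.2,0,-1],[-0.2,0,-2],[-0.2,0,-3],[-0.2,0,-3.6],[-0.2,0,-3.7],[-0.2,0,-3.7]], "turn": [0,0,0,0,0,0,0]}}

```text
time_s: 27.95
tool_pos: [0.466, -0.1962, 0.0564]
tcp_rot: [3.141, -0.0, -0.236]
contact_force: [0.6, -0.3, -2.1]
grip_width: 0.425
```

```bash
python3 - <<'E'
from h import *
s=capture("side");p=robot.sense()['tool_pos'];print(p,robot.sense()['contact_force'],robot.sense()['tcp_rot'])
cv2.imwrite("pics/s18.png",cv2.resize(s["frame"][125:225,160:260],None,fx=6,fy=6,interpolation=cv2.INTER_CUBIC))
E
```

```text
[ 0.46595199 -0.19615675  0.05638604] [ 0.07428771 -0.3419797  -2.62079548] [ 3.14145540e+00 -7.09648634e-05 -2.36209411e-01]
```

View pics/s18.png

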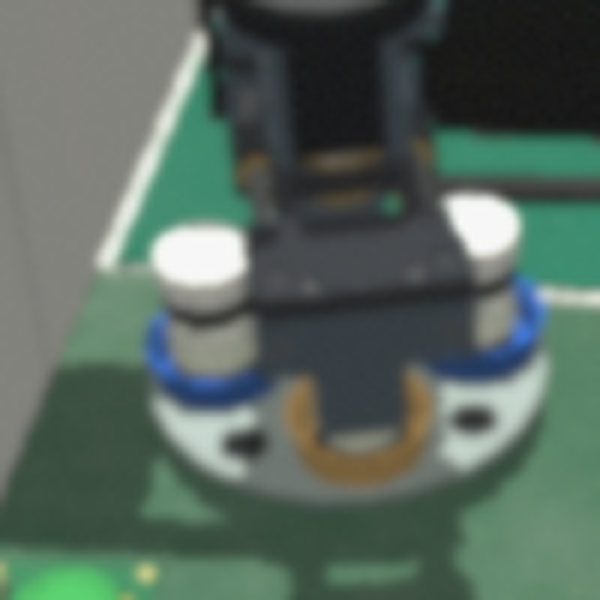

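Jar is centred in the cup and still hanging. I'll lower it slightly and release.

{"name": "send_rows", "arguments": {"dp": [[0,0,-0.1],[0,0,-0.15],[0,0,-0.15],[0,0,-0.15]], "turn": [0,0,0,0]}}

```text
time_s: 28.5
tool_pos: [0.4666, -0.1964, 0.0563]
tcp_rot: [3.141, -0.002, -0.236]
contact_force: [-1.1, 1.3, 6.2]
grip_width: 0.428
```

{"name": "send_rows", "arguments": {"dp": [[0,0,0],[0,0,0],[0,0,0],[0,0,2],[0,0,5.5],[0,0,10],[0,-4,14],[0,-8,16],[0,-14,16],[0,-14,16]], "turn": [0,0,0,0,0,0,0,0,0,0], "grip": 0.6}}

```text
time_s: 29.75
tool_pos: [0.4656, -0.3395, 0.2145]
tcp_rot: [3.14, -0.0, -0.24]
contact_force: [0.3, 0.0, -0.4]
grip_width: 0.603
```

{"name": "send_rows", "arguments": {"dp": [[0,-4,0],[0,-8,0],[0,-8,0],[0,-8,0]], "turn": [0,0,0,0]}}

```text
time_s: 30.25
tool_pos: [0.4658, -0.4147, 0.2145]
tcp_rot: [-3.14, 0.001, -0.236]
contact_force: [0.8, -0.1, -0.6]
grip_width: 0.599
```

```bash
python3 - <<'E'
from h import *
s=capture("side");c=capture("top");q=robot.sense();print(q['tool_pos'],q['contact_force'],q['time_s'])
cv2.imwrite("pics/s19.png",cv2.resize(s["frame"][105:275,150:330],None,fx=3.3,fy=3.3,interpolation=cv2.INTER_CUBIC))
f=c["frame"];cv2.imwrite("pics/t19.png",cv2.resize(f[95:275,150:345],None,fx=3.3,fy=3.3,interpolation=cv2.INTER_CUBIC))
H,S,V=cv2.split(cv2.cvtColor(f,cv2.COLOR_BGR2HSV));roi=np.zeros(H.shape,bool);roi[150:270,150:260]=1
print("white@.092");[print(b) for b in blobs(c,roi&(S<40)&(V>205),0.092)]
roi[95:,:345]=1
print("red");[print(b) for b in blobs(c,roi&((H<8)|(H>172))&(S>150)&(V>100),0.06)]
print("blue");[print(b) for b in blobs(c,roi&(H>100)&(H<125)&(S>130)&(V>80),0.047)]
E
```

```text
[ 0.46600492 -0.41454757  0.21494381] [-0.09125915  0.8064681  -0.76253359] 30.35
white@.092
((np.float64(228.8), np.float64(223.7)), np.int32(296), array([ 0.4666, -0.197 ]))
((np.float64(195.4), np.float64(244.5)), np.int32(308), array([ 0.4265, -0.1304]))
red
blue
((np.float64(188.3), np.float64(119.5)), np.int32(503), array([ 0.6997, -0.1099]))
((np.float64(214.2), np.float64(198.4)), np.int32(192), array([ 0.525 , -0.1655]))
((np.float64(202.5), np.float64(248.2)), np.int32(190), array([ 0.421 , -0.1403]))
((np.float64(279.6), np.float64(249.2)), np.int32(178), array([ 0.4161, -0.3001]))
```

View pics/s19.png

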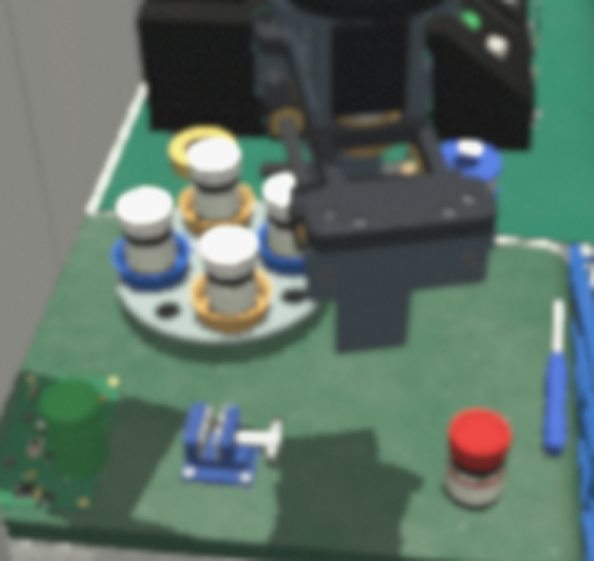

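View pics/t19.png

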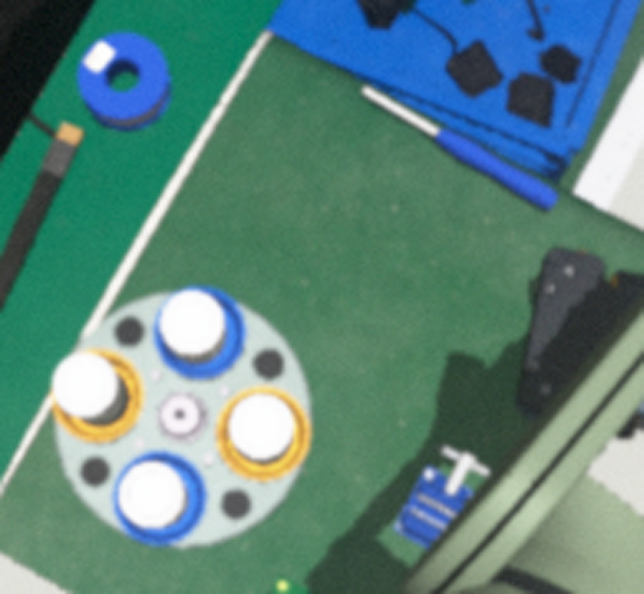

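```bash
python3 - <<'E'
from h import *
c=capture("top");s=capture("side")
for n,k,z in(("top",c,.092),("side",s,.092)):
    f=k["frame"];H,S,V=cv2.split(cv2.cvtColor(f,cv2.COLOR_BGR2HSV))
    m=((S<40)&(V>(225))).astype(np.uint8)
    m=cv2.morphologyEx(m,cv2.MORPH_OPEN,cv2.getStructuringElement(cv2.MORPH_ELLIPSE,(9,9) if n=="top" else (7,5)))
    for b in blobs(k,m,z): 
        if .4<b[2][0]<.57 and -.22<b[2][1]<-.06: print(n,b)
E
```

```text
top ((np.float64(207.7), np.float64(192.1)), np.int32(278), array([ 0.5312, -0.1553]))
top ((np.float64(175.1), np.float64(211.1)), np.int32(285), array([ 0.4937, -0.0896]))
top ((np.float64(228.8), np.float64(223.6)), np.int32(288), array([ 0.4668, -0.1969]))
top ((np.float64(195.2), np.float64(244.4)), np.int32(295), array([ 0.4266, -0.1299]))
side ((np.float64(214.2), np.float64(151.2)), np.int32(110), array([ 0.4946, -0.0915]))
side ((np.float64(193.4), np.float64(166.6)), np.int32(128), array([ 0.4276, -0.1319]))
side ((np.float64(218.7), np.float64(178.7)), np.int32(151), array([ 0.4675, -0.1991]))
```

The lid positions seen from both cameras match cup centres at the seated height of 92 mm. I'm handing the job in.

```bash
python3 - <<'E'
from h import *
print(workorder.job_done())
E
```

```text
the job is handed in; nothing more can be done
None
```

All four white-lidded jars are in the rotor, one to a cup and upright, and I handed the job in at about 30 s of the 99 s allowed. The hand-in gives no verdict.

**Weights:** I lifted and weighed each jar before placing it. The two full jars read about 1.9 N and 2.5 N and went into the two brass cups. The two nearly empty ones read about 0.54 N and 0.25 N and went into the two blue cups. The readings had about 0.45 N of noise, but the full and empty groups were clearly apart.

**Last checks:**
- **Lid positions:** with the lids taken at the seated height of 92 mm, the top camera put all four within about 2 mm of the cup centres. The side camera agreed to about 2–3 mm on three of them. The fourth, a nearly empty jar in a blue cup, was partly hidden behind the gripper in that view.
- **Reel and red jar:** the solder reel had not moved (within 0.2 mm). The red-lidded jar looked untouched in the side view. I did not re-measure it, because the arm hid it from the top camera.
- **One correction:** while the second nearly empty jar was being set down, it pressed the cup wall with about 3.4 N. I moved it 2 mm inward before letting go.

The arm was clear of the rotor, with the gripper empty, at hand-in.

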